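# Set the shoe vice to its red mark and clamp the cam lever

### The arm

A 6-joint arm with a two-finger parallel gripper is mounted at the origin on the work surface. World frame = base frame: x ahead of the robot, y to its left, z up, the work surface at z = 0. Lengths are in m, angles in rad, forces in N, time in s.
With the tool pointing down it reaches from about 0.35 to 0.975 m from the base axis. Payload 4.9 kg.
Tool frame: the origin (TCP) lies between the finger pads; the fingertips stand 19 mm ahead of it and the grasp point (between the pads) is the TCP; z points along the fingers, y is the line along which they close (so a half turn about z gives the same grasp; the last joint's range is limited). The gripper opens to 85 mm and grips with 20 to 120 N. Pads are 22 mm wide; open, the fingers measure 114 mm over their backs; the gripper's body (76 mm by 85 mm) begins 54 mm behind the grasp point. The pads swing forward as they close: fully open they stand 13 mm farther back than shut.
Start: joints at [-1.466, 0.053, 1.613, -0, 1.476, -0.119], TCP at [0.139, -0.609, 0.25] pointing down, gripper open.
Joint ranges: [-3.01, 3.01], [-1.01, 2.22], [0.06, 2.58], [-1.02, 4.17], [0.09, 2.62], [-3.14, 3.14]. Speed limits (rad/s): [2.57, 2.57, 3.14, 3.14, 3.14, 3.14].

### API

Orientations are given as a rotation vector (axis times angle).
In Python, from station import ctrl gives the robot as it stands. The module is installed in compiled form; this text tells all that it offers.
- The arm moves only by the tool servo_tool, never from a script. Its argument "increments" is a list that holds one entry, the list of rows, each a list of 5 numbers: the finger opening in cm, from 0 to 8.54, then the shift along the tool's x, y, z in cm, then the turn about the tool's z in degrees. A call has 1 to 5 rows; each row is the pose to reach, as a shift and turn from the pose commanded when the call began, along the tool's axes at that moment; what a row does not reach only later rows make up. A row lasts 1/10 s, in which the tool goes at most 50 mm and 8.59 degrees, less where a joint would pass 70% of its speed; a pose out of reach is approached as far as the arm can. A call with a gripper value outside its range is refused whole. The fingers move at their own pace and stop on an object; "newtons" is the grip in N (left out, the last holds). Time passes only in rows, so rows that repeat a pose let the fingers close. It gives the time, the measured TCP pose, the force, the opening and the grip force at its end, in the units of the state.
- ctrl.get_obs(): the state, without advancing time (a new reading comes with each control period).
- ctrl.get_image(name): name is "scene" or "top" or "wrist"; returns a dict with "img" (400x640x3 uint8, red, green, blue), "fx", "fy", "cx", "cy" (pixels), "rvec" (rotation vector, rad) and "tvec" (3), from world to camera coordinates, as OpenCV has them; the wrist camera has in their place "mount" (4x4, takes a point from camera to tool coordinates, whose origin is the TCP and whose axes are the flange's). Camera axes: x right, y down, z forward; pixel columns grow to the right and rows downward; lengths in m; the calibration is good to about 2 mm. A picture is of the moment at which its call begins: read the wrist's pose just before it. There is no depth.
- ctrl.finish_job(): hands the job in; it is judged then, once.
The state is a dict: "t": time; "q": joint angles; "dq": joint speeds; "effort": joint torques, N m; "tool_pos": TCP position; "tool_rot": TCP orientation; "contact_force": force on the tool from outside, world axes, zero at the start; "wrist_torque": the same for the moment, N m; "opening": finger opening in m; "grip_force": force on a finger pad.
Only numpy, scipy, OpenCV 4.12 (cv2) and the standard library are available. Lean on these libraries where they do the work, as an engineer would, in place of code of your own. Each camera call takes 0.05 s, during which the arm holds its last target. There are 200 camera calls.

### The job

Get the shoe vice ready for a shoe: draw its sprung heel leg out by the blue finger tab until the red band on the rod sits right at the mouth of the black collar, and while your fingers keep it there squeeze the red cam lever fully shut. Do not shut the lever while the leg is off its mark, leave the other things on the ledge where they are, and finish with your fingers still gripping the leg, lever shut, without letting go.

Things in the scene. Friction and masses are not known exactly. Their poses are not given: they have to be found in the camera images.
- vice: Grey shoe-polishing vice on suction feet, does not move: base 100 x 255 mm, steel tube (24 mm) level, its axis 85 mm up, black collar (32 mm across, 36 mm long) at its end, toe cup at the far end (137 mm high). Origin on the ledge under the collar's mouth. +y: along the tube, the way the leg comes out; +x: the side of the cam lever (away from the robot at yaw 0); z up.
- collar_mouth (a point): Centre of the collar's mouth (white line at its rim), on the tube's axis, 85 mm above the ledge. The leg's steel rod, 16 mm thick, comes out of it along the vice's +y. Between the mouth and the finger tab (40 mm with the leg in, 64 mm at the mark) is only bare rod; clear below it down to the base, 28 mm above the ledge.
- heel_leg (a joint): How far the heel leg is drawn out, m: 0 = fully in (it starts there), 0.024 = at the mark (red band centred at the collar's mouth), 0.05 = end stop. With the lever open a spring pulls it in with about 6 N at 0 and 8.4 N at the mark, so it slips back if not held.
- tab_face (a point): On the leg: middle of the collar-side face of the blue finger tab, 22 mm off the rod's axis. Tab: 7 mm thick along y, 28 mm high (centred on the rod), from the rod to 36 mm off its axis on the vice's -x side (away from the lever), with a blue 24 mm ring round the rod. Face to collar's mouth: 40 mm with the leg in, 64 mm at the mark. Pushed along +y it draws the leg out.
- red_band (a point): On the leg, on the rod's axis: centre of the red band, 10 mm long, painted round the rod, 64 mm behind the tab face. Inside the collar while the leg is in; at the mark it is centred at the collar's mouth, half out.
- heel_cup (a point): On the leg: top of the heel cup, middle of its inner face, 105 mm beyond the tab face and 137 mm above the ledge with the cup's arms reaching 40 mm back towards the collar. Keep the hand clear of it.
- cam_lever (a joint): Angle of the cam lever, rad: 0 = fully shut, along the rod; 0.75 = wide open. Starts at 0.5 to 0.62, stays where it is left. From about 0.4 down its cam bears on the rod and begins to lock it, and at 0.1 it passes over centre; shutting it drags the rod a little into the collar unless held, and takes about 8 N at the tip.
- lever_pin (a point): Upright pivot pin of the red cam lever, 18 mm to the +x side of the tube's axis, 8 mm behind the collar's mouth, 85 mm above the ledge.
- lever_tip (a point): Tip of the red cam lever, 66 mm from its pin, 85 mm above the ledge. Lever 7 mm thick (9 mm at the tip), 17 mm high, swings level; shut, it lies beside the rod, outer face 22 mm from the axis, 6 mm gap to the rod, and passes the ring. A finger behind the tab against the rod and one outside the lever shut it by squeezing; rod and shut lever are 30 mm across in all.
- glasses_case: Dark blue hinged sunglasses case, 64 x 160 x 45 mm, origin under its centre. Leave alone.
- key_dish: Round stainless steel key dish, 124 mm across, 26 mm high, origin under its centre. Leave alone.
- polish_tin: Round lidded tin of polish, black with a dark red lid, 78 mm across, 27 mm high, origin under its centre. Leave alone.
- door_stop: White plastic wedge door stop, 120 x 42 x 28 mm, origin under its centre. Leave alone.
- shoe_brush: Wooden shoe brush lying on its dark bristles, 55 x 165 x 42 mm, origin under its centre. Leave alone.
- clamped_horn: Orange and grey spring clamp on its side, biting a pale wooden shoehorn (280 mm long, up to 40 mm high), origin under the clamp's jaws. Leave alone.

How it is judged:
On the way:
1. the fingers hold the leg drawn out to the mark while the lever is still open (value of joint heel_leg between 0.019 and 0.029 m and value of joint cam_lever above 0.2 rad and contact force between the fingers and heel_leg above 2 N), for 0.2 s.
At the end, for the whole second after the job is handed in: The collar's mouth lies within the red band (leg 19 to 29 mm out, mark 24 mm) and the leg is still, the cam lever is shut (within 0.08 rad), and the fingers are still gripping the leg with more than 5 N (value of joint heel_leg between 0.019 and 0.029 m and value of joint cam_lever below 0.08 rad and velocity of joint heel_leg between -0.01 and 0.01 m/s and contact force between the fingers and heel_leg above 5 N); the arm keeps its last pose, push and grip.
It fails at once if the lever is shut (below 0.15 rad) while the leg is more than 7 mm off its mark (value of joint cam_lever below 0.15 rad and (value of joint heel_leg below 0.017 m or value of joint heel_leg above 0.031 m)).
It fails at once if another thing on the ledge is moved by more than 20 mm (distance of any of glasses_case, key_dish, polish_tin, door_stop, shoe_brush, clamped_horn from where it was at the start of the episode above 0.02 m).
It also fails if it takes over 38 s, if anything falls off the work surface, if the arm or the gripper's body presses on something with over 40 N, if the wrist force passes 120 N, or if a joint passes its speed limit or range.

## Working session

There is one attempt and no reset: what is moved stays moved. The work goes in short steps, Python scripts to look and compute and a tool call to move; the robot and the scene stay as the last step left them, time stands still between calls to the robot, and variables do not carry over. Pictures are saved under pics/ and viewed, at most 10 in all, crops included, and the job is handed in when it is done.

Besides the shell and the picture viewer there is one more tool, called after "Request:" as name(argument=value, ...) on one line, values as JSON. servo_tool: Moves the arm, as the interface text tells. Its arguments: {"type":"object","properties":{"increments":{"type":"array"},"newtons":{"type":"number"}},"required":["increments"]}

```bash
mkdir -p pics; cat > h.py <<'E'
import numpy as np, cv2
from scipy.spatial.transform import Rotation as R
from station import ctrl
def cam(name):
    o=ctrl.get_obs(); d=ctrl.get_image(name)
    K=np.array([[d['fx'],0,d['cx']],[0,d['fy'],d['cy']],[0,0,1]])
    if name=='wrist':
        T=np.eye(4);T[:3,:3]=R.from_rotvec(o['tool_rot']).as_matrix();T[:3,3]=o['tool_pos']
        W=np.linalg.inv(T@np.array(d['mount']))
    else:
        W=np.eye(4);W[:3,:3]=R.from_rotvec(np.ravel(d['rvec'])).as_matrix();W[:3,3]=np.ravel(d['tvec'])
    return d['img'],K@W[:3]
def save(img,f,box=None,s=1):
    if box: x0,y0,x1,y1=box; img=img[y0:y1,x0:x1]
    cv2.imwrite('pics/'+f,cv2.resize(img[:,:,::-1],None,fx=s,fy=s,interpolation=cv2.INTER_CUBIC))
def proj(P,X):
    p=P@np.append(X,1);return p[:2]/p[2]
def onz(P,uv,z):
    u,v=uv;A=np.array([u*P[2]-P[0],v*P[2]-P[1]])
    return np.linalg.solve(A[:,:2],-(A[:,2]*z+A[:,3]))
def tri(Ps,uvs):
    A=np.vstack([[u*P[2]-P[0],v*P[2]-P[1]] for P,(u,v) in zip(Ps,uvs)])
    return np.linalg.lstsq(A[:,:3],-A[:,3],rcond=None)[0]
E
python3 - <<'E'
from h import *
a=[]
for n in('scene','top'):
    i,P=cam(n);np.save(n+'P.npy',P);cv2.imwrite(n+'.png',i[:,:,::-1]);a.append(i)
    save(i,n+'0.png')
o=ctrl.get_obs();print(o['t'],o['tool_pos'],R.from_rotvec(o['tool_rot']).as_matrix().round(3))
E
```

```text
0.1 [ 0.1386545  -0.60888765  0.2491866 ] [[ 0.975  0.222 -0.   ]
 [ 0.222 -0.975  0.002]
 [ 0.    -0.002 -1.   ]]
```

View pics/scene0.png

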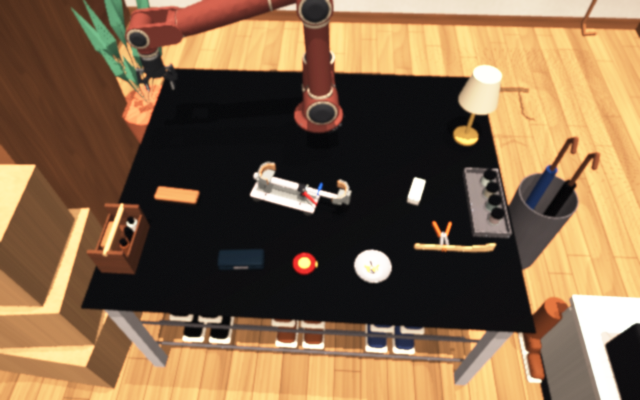

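View pics/top0.png

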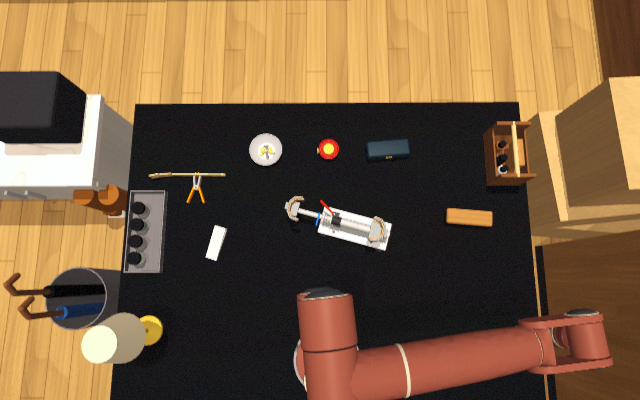

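The vice lies across the table. In the top view its heel cup is at (293,208), the tab at about (318,219) and the red lever at about (328,208). I'll zoom in.

```bash
python3 - <<'E'
import cv2,numpy as np
a=cv2.imread('top.png')[185:260,275:405];b=cv2.imread('scene.png')[150:225,240:370]
m=np.vstack([cv2.resize(i,None,fx=6,fy=4*1,interpolation=cv2.INTER_CUBIC) if 0 else cv2.resize(i,(520,300),interpolation=cv2.INTER_CUBIC) for i in(a,b)])
cv2.imwrite('pics/z.png',m)
P=np.load('topP.npy')
from h import onz
for uv in [(293,208),(318,219),(328,208),(378,230)]: print(onz(P,uv,.085))
E
```

```text
[0.52077175 0.11617786]
[0.4814442  0.02822517]
[ 0.52032636 -0.00690276]
[ 0.44216371 -0.18039464]
```

View pics/z.png

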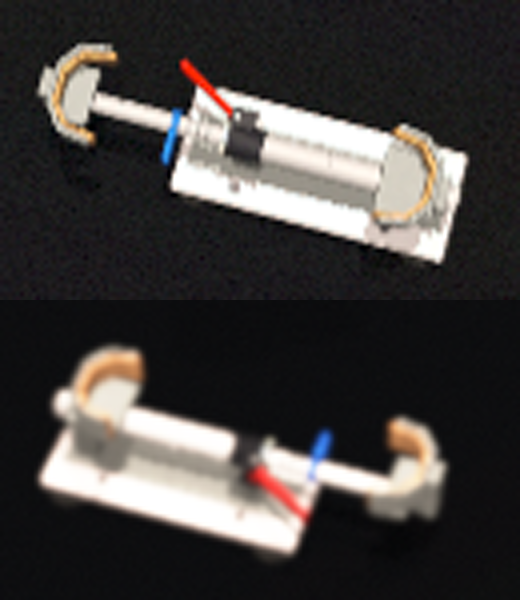

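Request:
servo_tool(increments=[[[8.5,3,-3.5,-0.6,0],[8.5,6,-7,-1.2,0],[8.5,9,-10.5,-1.8,0],[8.5,12,-14,-2.4,0],[8.5,15.3,-17.7,-3,0]]])

```text
t: 0.6
tool_pos: [0.2489, -0.4011, 0.2799]
tool_rot: [-3.121, -0.349, 0.0]
contact_force: [1.5, -0.5, 0.7]
opening: 0.0851
grip_force: 0.0
```

Request:
servo_tool(increments=[[[8.5,3,-3.5,0,0],[8.5,6,-7,0,0],[8.5,9,-10.5,0,0],[8.5,12,-14,0,0],[8.5,15.3,-17.7,0,0]]])

```text
t: 1.1
tool_pos: [0.3587, -0.1946, 0.28]
tool_rot: [3.122, 0.349, 0.0]
contact_force: [0.9, -0.8, 1.2]
opening: 0.0853
grip_force: 0.0
```

Request:
servo_tool(increments=[[[8.5,3,-3.5,0,-8],[8.5,6,-7,0,-16],[8.5,9,-10.5,0,-24],[8.5,12,-14,0,-32],[8.5,15.3,-17.7,0,-40]]])

```text
t: 1.6
tool_pos: [0.4687, 0.0121, 0.28]
tool_rot: [2.809, 1.405, -0.0]
contact_force: [0.5, -0.8, 0.9]
opening: 0.0847
grip_force: 0.0
```

Request:
servo_tool(increments=[[[8.5,0,0,0,-8],[8.5,0,0,0,-15],[8.5,0,0,0,-22],[8.5,0,0,0,-22]]])

```text
t: 2.0
tool_pos: [0.4682, 0.0105, 0.2797]
tool_rot: [-2.494, -1.909, 0.001]
contact_force: [-0.2, -0.0, -0.2]
opening: 0.085
grip_force: 0.0
```

```bash
python3 - <<'E'
from h import *
i,P=cam('wrist');np.save('w1P.npy',P);np.save('w1.npy',i);save(i,'w1.png')
o=ctrl.get_obs();print(R.from_rotvec(o['tool_rot']).as_matrix().round(3))
print(proj(P,[.4882,.0,.085]),ctrl.get_image('wrist')['mount'])
E
```

```text
[[ 0.264  0.965 -0.001]
 [ 0.965 -0.264  0.   ]
 [-0.    -0.001 -1.   ]]
[338.63282052 187.05894096] [[ 1.65393585e-03 -9.51986840e-01 -3.06134483e-01  7.88686948e-02]
 [ 9.99998538e-01  1.44177078e-03  9.19160195e-04 -8.18078937e-04]
 [-4.33652658e-04 -3.06135556e-01  9.51987833e-01 -1.22979083e-01]
 [ 0.00000000e+00  0.00000000e+00  0.00000000e+00  1.00000000e+00]]
```

View pics/w1.png

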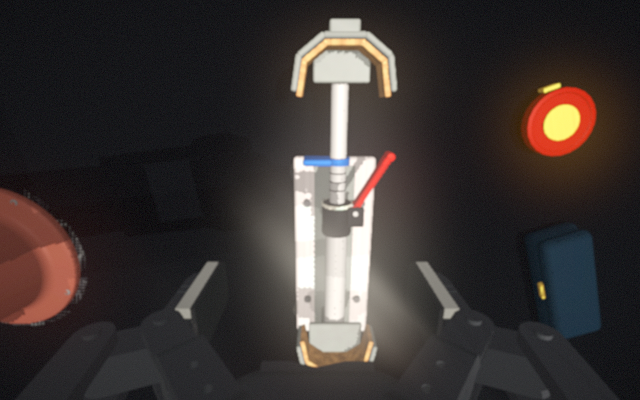

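The view is nearly aligned: the rod runs up column ~338, the collar is at (338,215), the tab's left end at (305,162), and the lever goes from (358,205) to (390,156). I'll take a second view to triangulate.

Request:
servo_tool(increments=[[[8.5,-2,2,1.5,0],[8.5,-4,4,3,0],[8.5,-4,6,4,0],[8.5,-4,6,4,0],[8.5,-4,6,4,0]]])

```text
t: 2.6
tool_pos: [0.5155, -0.0441, 0.2401]
tool_rot: [-2.496, -1.906, 0.001]
contact_force: [-0.5, 1.0, -0.5]
opening: 0.0846
grip_force: 0.0
```

```bash
python3 - <<'E'
from h import *
i,P=cam('wrist');np.save('w2P.npy',P);np.save('w2.npy',i)
a=np.load('w1.npy')
def blobs(i):
    h=cv2.cvtColor(i,cv2.COLOR_RGB2HSV)
    for n,m in(('blue',cv2.inRange(h,(100,150,90),(125,255,255))),('red',cv2.inRange(h,(0,180,90),(6,255,255))|cv2.inRange(h,(174,180,90),(180,255,255)))):
        k,l,s,c=cv2.connectedComponentsWithStats(m)
        for j in range(1,k):
            if s[j,4]>40: print(n,s[j],c[j].round(1))
blobs(a);print();blobs(i)
u,v=proj(P,[.4865,.0,.085]).astype(int);print(u,v)
A=cv2.resize(a[140:250,285:405],(480,440),interpolation=2)
u0=max(0,min(520,u-60));v0=max(0,min(290,v-60));print('box2',u0,v0)
B=cv2.resize(i[v0:v0+150,u0:u0+80],(320,600),interpolation=2)
A=cv2.copyMakeBorder(A,0,160,0,0,0)
cv2.imwrite('pics/w12.png',np.hstack([A,B])[:,:,::-1])
E
```

```text
red [ 526   86   71   71 2556] [560.9 120.7]
red [380 154  15  20  72] [387.5 161.9]

blue [227 119  34   9 218] [242.3 122.4]
red [ 500   40   82   84 3596] [540.1  80.7]
red [313 111  25  35 213] [327.  124.6]
273 154
box2 213 94
```

View pics/w12.png

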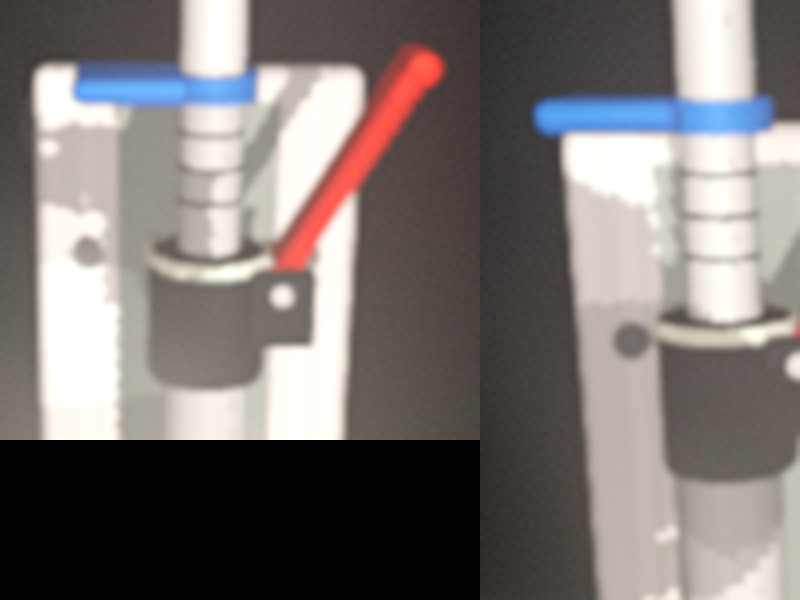

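Both views are clear. View 1: tab from (75,90) to the ring at (256,90), mouth ring at (207,268), lever tip at (428,68). View 2: tab's left end (535,116), mouth ring (727,332).

```bash
python3 - <<'E'
from h import *
Ps=[np.load('w1P.npy'),np.load('w2P.npy')]
ang=np.deg2rad(-15.3)
def A(x,y):return (285+x/4-.4,140+y/4-.4)
def B(x,y):return (213+(x-480)/4-.4,94+y/4-.4)
for n,a,b in [('line1',(213,133),(717,173)),('line3',(213,205),(721,258)),('ring top',(206,270),(727,333)),('tab left top',(78,90),(538,116)),('ring right',(256,90),(773,112)),('rodmid@tab',(217,102),(714,128))]:
    X=tri(Ps,[A(*a),B(*b)]);e=[(proj(P,X)-q).round(1) for P,q in zip(Ps,[A(*a),B(*b)])];print(n,X.round(4),e)
    print('   on .093:',onz(Ps[0],A(*a),.093).round(4),onz(Ps[1],B(*b),.093).round(4))
print('tip',onz(Ps[0],A(428,68),.0935))
p1=onz(Ps[0],A(211,240),.085); p0=onz(Ps[0],A(216,20),.085);d=p0-p1;print('axis',np.rad2deg(np.arctan2(d[1],d[0])))
p1=onz(Ps[1],B(724,300),.085); p0=onz(Ps[1],B(711,20),.085);d=p0-p1;print('axis',np.rad2deg(np.arctan2(d[1],d[0])))
p1=onz(Ps[0],(338,120),.085);p0=onz(Ps[0],(340,90),.085);print(p1,p0)
E
```

```text
line1 [0.4909 0.0156 0.0888] [array([-0.1,  0.2]), array([ 0.1, -0.2])]
   on .093: [0.491  0.0167] [0.4914 0.0158]
line3 [ 0.4865 -0.0019  0.0915] [array([ 0., -0.]), array([-0.,  0.])]
   on .093: [ 0.4865 -0.0015] [ 0.4868 -0.0017]
ring top [ 0.4809 -0.0199  0.0852] [array([ 0.4, -0.8]), array([-0.4,  0.9])]
   on .093: [ 0.4805 -0.0181] [ 0.483  -0.0178]
tab left top [0.4615 0.0369 0.1008] [array([-0.2,  0.5]), array([ 0.3, -0.5])]
   on .093: [0.4612 0.036 ] [0.4589 0.0367]
ring right [0.505  0.0238 0.086 ] [array([ 0.5, -0.8]), array([-0.6,  1. ])]
   on .093: [0.5039 0.0245] [0.5065 0.0246]
rodmid@tab [0.4939 0.0247 0.0954] [array([ 0.1, -0.2]), array([-0.1,  0.2])]
   on .093: [0.4938 0.0241] [0.4937 0.0248]
tip [0.54616066 0.01891262]
axis 74.84001013176693
axis 75.03646149477133
[0.50384471 0.06607673] [0.51232049 0.09243598]
```

Request:
servo_tool(increments=[[[8.5,2,-0.4,3.5,0],[8.5,4,-0.8,7,0],[8.5,4,-0.8,10.5,0],[8.5,4,-0.8,11.5,0],[8.5,4,-0.8,11.5,0]]])

```text
t: 3.15
tool_pos: [0.5174, -0.003, 0.1244]
tool_rot: [-2.494, -1.908, 0.003]
contact_force: [-0.2, 0.5, 0.3]
opening: 0.0854
grip_force: 0.0
```

```bash
python3 - <<'E'
from h import *
i,P=cam('wrist');save(i,'w3.png')
o=ctrl.get_obs();p=o['tool_pos'];print(p,p[0]*.2588+p[1]*.966,p[0]*.966-p[1]*.2588-.4704)
E
```

```text
[ 0.51877468 -0.00337172  0.12635289] 0.131001803940981 0.03160894136064957
```

View pics/w3.png

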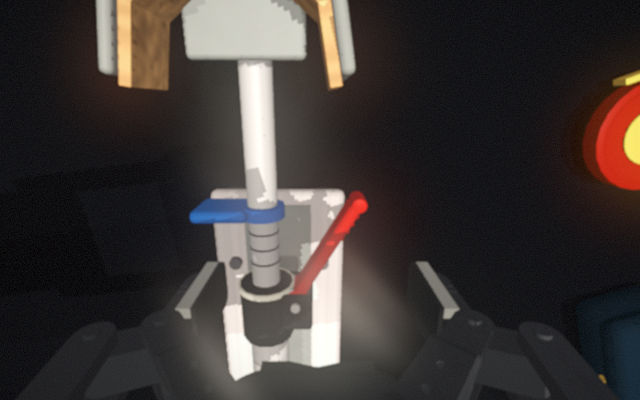

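The rod is at column ~262, the mouth ring at (267,290), the tab's bottom edge at y≈222, and the left fingertip spans (215,263) to (182,315). I'll check that fit numerically.

```bash
python3 - <<'E'
from h import *
i,P=cam('wrist')
o=ctrl.get_obs();T=R.from_rotvec(o['tool_rot']).as_matrix()
for x in(-.011,.011):
  for y in (-.0425,.0425):
    print(x,y,[proj(P,o['tool_pos']+T@np.array([x,y,z])).round() for z in(.0,.006,.019)])
def sn(X):return (X[0]*.2588+X[1]*.966).round(4),(X[0]*.966-X[1]*.2588-.4704).round(4)
for n,uv,z in(('ring top front edge',(267,302),.101),('ring top rear',(267,291),.101),('rod at mouth',(265,288),.093),('tab ring bottom',(264,223),.097),('tabface',(215,222),.099),('tab face low',(215,222),.085),('lever tip',(361,205),.0935)):print(n,sn(onz(P,uv,z)))
E
```

```text
-0.011 -0.0425 [array([227., 309.]), array([231., 301.]), array([238., 286.])]
-0.011 0.0425 [array([413., 310.]), array([410., 302.]), array([403., 286.])]
0.011 -0.0425 [array([223., 266.]), array([227., 260.]), array([234., 247.])]
0.011 0.0425 [array([418., 267.]), array([414., 260.]), array([406., 248.])]
ring top front edge (np.float64(0.1052), np.float64(0.0034))
ring top rear (np.float64(0.1122), np.float64(0.0038))
rod at mouth (np.float64(0.109), np.float64(0.0013))
tab ring bottom (np.float64(0.1504), np.float64(0.0035))
tabface (np.float64(0.1518), np.float64(-0.0212))
tab face low (np.float64(0.1464), np.float64(-0.026))
lever tip (np.float64(0.159), np.float64(0.0542))
```

Request:
servo_tool(increments=[[[8.5,0,0,1.5,0],[8.5,0,0,3,0],[8.5,0,0,4.2,0],[8.5,0,0,4.8,0],[8.5,0,0,4.8,0]]])

```text
t: 3.75
tool_pos: [0.5174, -0.0033, 0.0755]
tool_rot: [-2.494, -1.907, 0.004]
contact_force: [-0.1, -0.5, -0.1]
opening: 0.085
grip_force: 0.0
```

Request:
servo_tool(increments=[[[8.5,0.5,0,0,0],[8.5,1,0,0,0],[8.5,1.5,0,0,0],[8.5,2,0,0,0],[8.5,2,0,0,0]]])

```text
t: 4.25
tool_pos: [0.5241, 0.0152, 0.0778]
tool_rot: [2.491, 1.909, -0.003]
contact_force: [-1.4, -6.7, -0.9]
opening: 0.085
grip_force: 3.2
```

Request:
servo_tool(increments=[[[8.5,0.4,0,0,0],[8.5,0.8,0,0,0],[8.5,1.2,0,0,0],[8.5,1.2,0,0,0],[8.5,1.2,0,0,0]]])

```text
t: 4.75
tool_pos: [0.5271, 0.0262, 0.0778]
tool_rot: [2.491, 1.909, -0.004]
contact_force: [-1.8, -7.0, -1.0]
opening: 0.085
grip_force: 3.7
```

```bash
python3 - <<'E'
from h import *
i,P=cam('wrist');np.save('w4P.npy',P)
o=ctrl.get_obs();p=o['tool_pos'];print(p,o['contact_force'],p[0]*.2588+p[1]*.966,p[0]*.966-p[1]*.2588-.4704)
save(i,'w4.png',(140,150,460,390),2.5)
E
```

```text
[0.52713578 0.02620853 0.07775006] [-1.60925069 -7.71651386 -0.37168362] 0.16174018226050935 0.032030390221131466
```

View pics/w4.png

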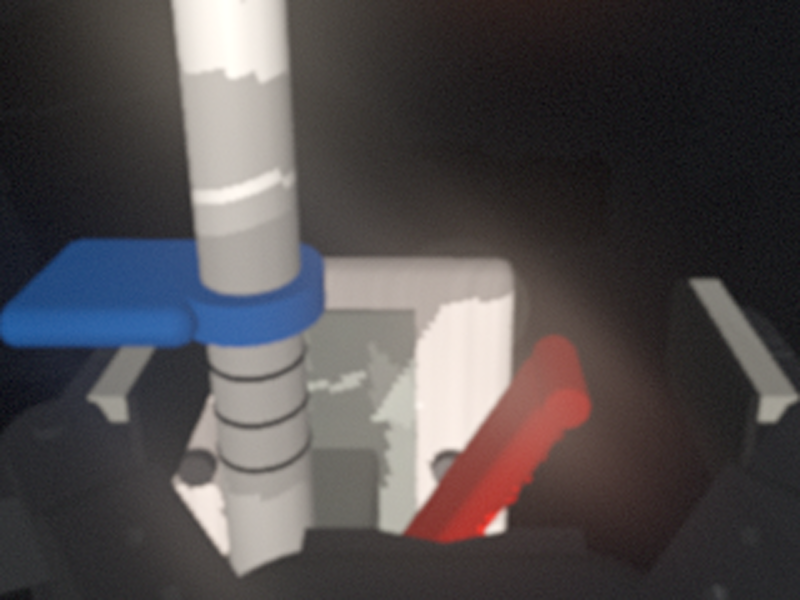

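The tab rests against the left finger, its ring's lower edge at (262,340) and the rod lines at y≈378, 425 and 468 in the crop. The gripper hides the mouth, so I'll measure leg travel from the rod lines and the other cameras.

```bash
python3 - <<'E'
from h import *
P=np.load('w4P.npy')
def sn(X):return (X[0]*.2588+X[1]*.966).round(4),(X[0]*.966-X[1]*.2588-.4704).round(4)
P1=np.load('w1P.npy');P2=np.load('w2P.npy')
for k,(a,b,y) in enumerate([((213,133),(717,173),(258,380)),((213,167),(719,215),(263,427)),((213,205),(721,258),(267,470))]):
    print([sn(onz(p,q,.093)) for p,q in((P1,(285+a[0]/4-.4,140+a[1]/4-.4)),(P2,(213+(b[0]-480)/4-.4,94+b[1]/4-.4)),(P,(140+y[0]/2.5-.3,150+y[1]/2.5-.3)))])
ims=[]
for n,(a,b) in(('top',(275,180)),('scene',(240,155))):
    i,_=cam(n);ims.append(cv2.resize(i[b:b+60,a:a+130],(780,300),interpolation=2))
cv2.imwrite('pics/v5.png',np.vstack(ims)[:,:,::-1])
E
```

```text
[(np.float64(0.1432), np.float64(-0.0005)), (np.float64(0.1424), np.float64(0.0003)), (np.float64(0.1648), np.float64(0.0017))]
[(np.float64(0.1344), np.float64(-0.0003)), (np.float64(0.1336), np.float64(0.0003)), (np.float64(0.1558), np.float64(0.0019))]
[(np.float64(0.1245), np.float64(-0.0001)), (np.float64(0.1244), np.float64(0.0003)), (np.float64(0.1472), np.float64(0.0019))]
```

View pics/v5.png

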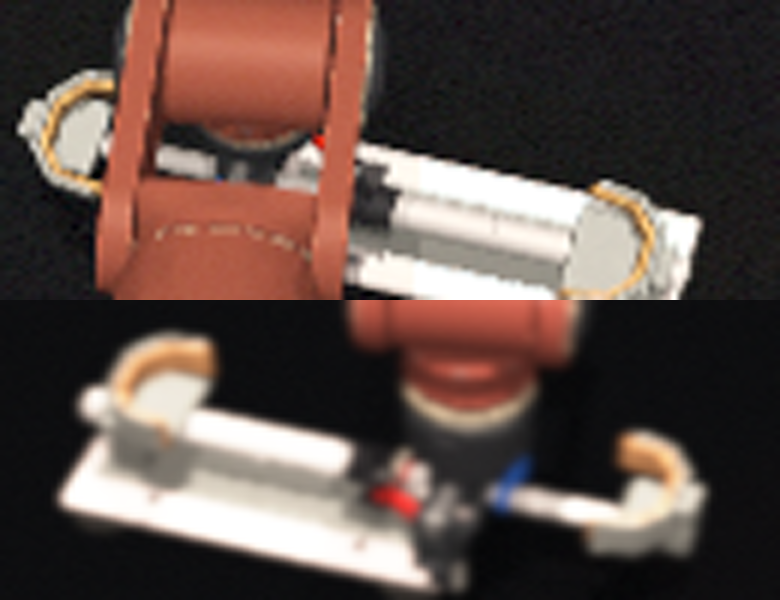

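Rod-line travel is about 22.2 mm. I'll add 2 mm, hold, then start closing while the tool moves sideways so the tab finger stays by the rod.

Request:
servo_tool(increments=[[[8.5,0.1,0,0,0],[8.5,0.2,0,0,0],[8.5,0.2,0,0,0],[8.5,0.2,0,0,0],[8.5,0.2,0,0,0]]], newtons=20)

```text
t: 5.4
tool_pos: [0.5276, 0.0278, 0.0778]
tool_rot: [2.491, 1.909, -0.005]
contact_force: [-1.7, -8.0, -1.1]
opening: 0.0849
grip_force: 4.3
```

Request:
servo_tool(increments=[[[8,0,-0.15,0,0],[7.5,0,-0.35,0,0],[7,0,-0.6,0,0],[6.5,0,-0.85,0,0],[6.5,0,-0.85,0,0]]])

```text
t: 5.9
tool_pos: [0.5206, 0.0299, 0.0795]
tool_rot: [2.489, 1.907, -0.001]
contact_force: [-1.5, -9.3, 6.4]
opening: 0.0649
grip_force: 4.5
```

Request:
servo_tool(increments=[[[6.1,0,-0.2,0,0],[5.7,0,-0.4,0,0],[5.3,0,-0.6,0,0],[5,0,-0.75,0,0],[5,0,-0.75,0,0]]])

```text
t: 6.4
tool_pos: [0.5137, 0.0324, 0.0802]
tool_rot: [2.49, 1.907, 0.0]
contact_force: [-3.4, -6.7, 8.3]
opening: 0.0502
grip_force: 5.7
```

```bash
python3 - <<'E'
from h import *
i,P=cam('wrist');np.save('w6P.npy',P);o=ctrl.get_obs();print(o['tool_pos'],o['contact_force'])
save(i,'w6.png',(140,150,460,390),2.5)
E
```

```text
[0.51366921 0.03240827 0.08017128] [-3.33713566 -7.10699389  9.27338041]
```

View pics/w6.png

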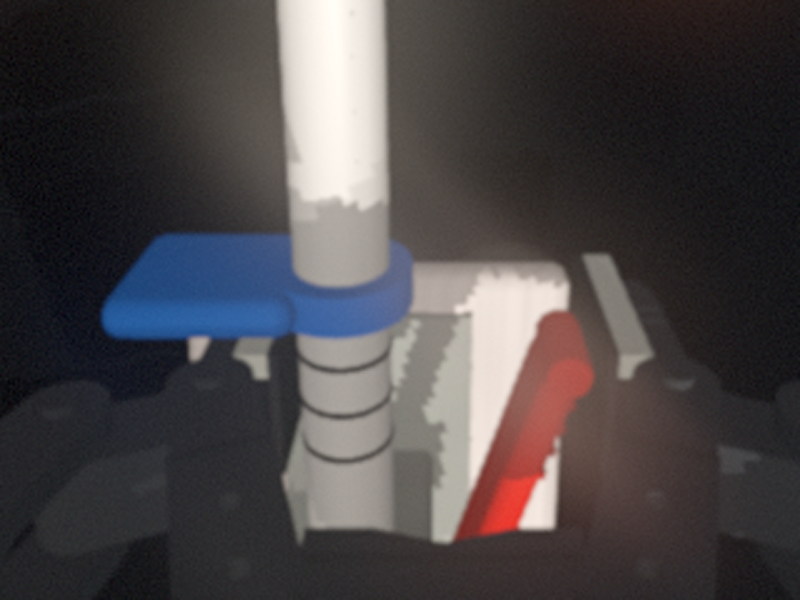

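The left finger is against the rod behind the tab and the right pad is just outside the lever. The rod lines are at y≈370, 416 and 460 in the crop.

```bash
python3 - <<'E'
from h import *
P=np.load('w6P.npy')
for y in((344,371),(346,417),(349,461)):
    X=onz(P,(140+y[0]/2.5-.3,150+y[1]/2.5-.3),.093);print(X@[.2588,.966],X@[.966,-.2588]-.4704)
X=onz(P,(140+570/2.5,150+370/2.5),.0935);print('tip',X@[.2588,.966],X@[.966,-.2588]-.4704)
E
```

```text
0.16726610657279453 0.0006028575178059215
0.15831969977140192 0.0005881519899234022
0.1493926284236775 0.0007585933505391829
tip 0.1675427366249307 0.03758031988883531
```

Request:
servo_tool(increments=[[[4.6,0,-0.2,0,0],[4.2,0,-0.4,0,0],[3.8,0,-0.6,0,0],[3.4,0,-0.8,0,0],[3.4,0,-0.8,0,0]]], newtons=30)

```text
t: 6.95
tool_pos: [0.5059, 0.0345, 0.08]
tool_rot: [2.49, 1.907, 0.0]
contact_force: [-3.4, -6.4, 7.9]
opening: 0.0342
grip_force: 4.8
```

Request:
servo_tool(increments=[[[3.2,0,-0.1,0,0],[3,0,-0.2,0,0],[2.5,0,-0.2,0,0],[2,0,-0.2,0,0],[2,0,-0.2,0,0]]], newtons=40)

```text
t: 7.45
tool_pos: [0.5029, 0.0355, 0.0803]
tool_rot: [2.493, 1.909, -0.003]
contact_force: [-8.7, -5.2, 13.9]
opening: 0.0262
grip_force: 39.9
```

Request:
servo_tool(increments=[[[2,0,0,0,0],[2,0,0,0,0],[2,0,0,0,0],[2,0,0,0,0],[2,0,0,0,0]]])

```text
t: 7.95
tool_pos: [0.503, 0.0355, 0.0803]
tool_rot: [2.493, 1.909, -0.003]
contact_force: [-9.1, -4.3, 13.8]
opening: 0.0261
grip_force: 39.9
```

```bash
python3 - <<'E'
from h import *
i,P=cam('wrist');np.save('w7P.npy',P);o=ctrl.get_obs();print(o['tool_pos'],o['contact_force'],o['opening'],o['grip_force'])
save(i,'w7.png',(140,150,460,390),2.5)
E
```

```text
[0.50294453 0.0354587  0.08027324] [-8.82567836 -5.2234333  14.6366138 ] 0.026256739769865995 39.92065027356148
```

View pics/w7.png

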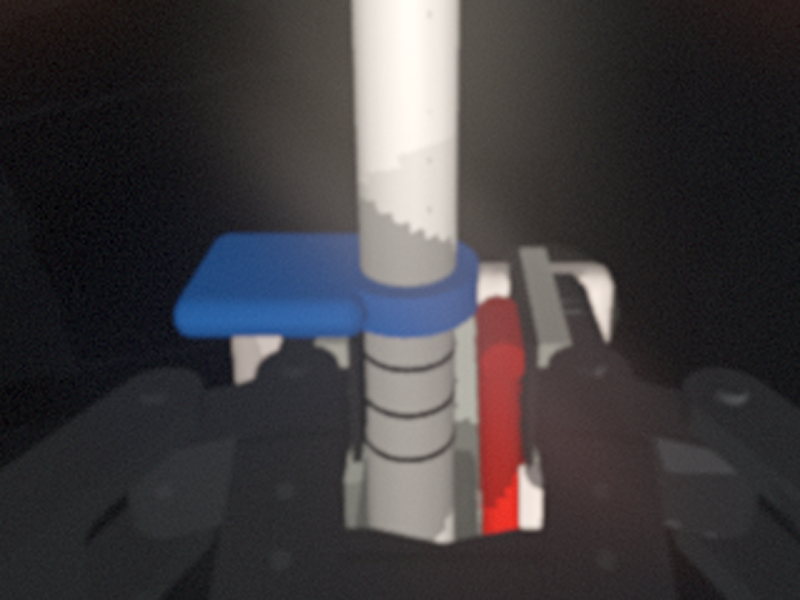

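The lever lies alongside the rod with both fingers squeezing. The rod lines are at y≈370, 415 and 459 in the crop, so I'll check them numerically.

```bash
python3 - <<'E'
from h import *
P=np.load('w7P.npy')
for n,y,z in(('l1',(408,371),.093),('l2',(409,416),.093),('l3',(410,460),.093),('lev tip L',(483,350),.0935),('lev low L',(483,525),.0935),('lev tip R',(523,350),.0935),('lev low R',(519,500),.0935),('rod R',(455,360),.085),('rodR low',(452,510),.085)):
    X=onz(P,(140+y[0]/2.5-.3,150+y[1]/2.5-.3),z);print(n,X@[.2588,.966],X@[.966,-.2588]-.4704)
E
```

```text
l1 0.16735424720311393 -5.376326568817813e-05
l2 0.15859550157749452 -1.1253757536688891e-05
l3 0.14966644743856178 3.587205659327797e-05
lev tip L 0.17163575138822465 0.012124266204058765
lev low L 0.1362403266540028 0.012667235125509047
lev tip R 0.17162943666178138 0.01857639139559386
lev low R 0.1416597358494603 0.018816118615390287
rod R 0.16403647150340384 0.007772808561790467
rodR low 0.13143761870533244 0.0073508373297047624
```

```bash
python3 -c "
from station import ctrl
print(ctrl.finish_job())"
```

```text
the job is handed in; nothing more can be done
None
```

I handed the job in at about 8 s: by my camera measurements the leg is drawn out about 24.6 mm (mark 24 mm) and the cam lever is shut (about 0.01 rad), with the fingers still gripping at about 40 N; no verdict came back, and I did not re-check the other things on the ledge, though the hand stayed clear of them.

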